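# Slide a reglazed watch under the curing unit's flap

### The arm

A 7-joint arm with a two-finger parallel gripper is mounted at the origin on the work surface. World frame = base frame: x ahead of the robot, y to its left, z up, the work surface at z = 0. Lengths are in mm, angles in rad, forces in N, time in s.
With the tool pointing down it reaches from about 350 to 900 mm from the base axis. Payload 19.9 kg.
Tool frame: the origin (TCP) lies on the centre line of the jaws, within the pads' length; the fingertips stand 22 mm ahead of it and the grasp point (between the pads) lies 3 mm ahead of it (robot.tcp_to_tips is the distance from the TCP to the fingertips, in mm); x points along the fingers, y is the direction in which the jaws open and shut, and the axes are right-handed (so a half turn about x gives the same grasp; the last joint's range is limited). The gripper opens to 94 mm and grips with 3 to 60 N. Pads are 16 mm wide; open, the fingers measure 119 mm over their backs; the gripper's body (75 mm by 177 mm) begins 78 mm behind the grasp point.
Start: joints at [-1.298, 0.417, -0.01, 1.614, 0.005, 1.111, -0.053], TCP at [192.911, 594.463, 227.425] pointing down, gripper open.
Joint ranges: [-2.81, 2.81], [-0.39, 2.02], [-1.27, 1.25], [0.06, 2.57], [-1.19, 4.33], [0.19, 2], [-2.82, 2.82]. Speed limits (rad/s): [1.89, 1.89, 2.39, 2.39, 3.01, 3.01, 3.01].

### API

Orientations are given as a rotation vector (axis times angle).
In Python, from workcell import robot, eyes gives the robot as it stands.
- The arm moves only by the tool jog_arm, never from a script. Its argument "series" is a list that holds one entry, the list of rows, each a list of 5 numbers: the shift along the tool's x, y, z in mm, then the turn about the tool's x in rad, then the closure, from 0 (fully open) to 1 (shut). In form: [[[tx, ty, tz, roll, fingers], ...]]. A call has 1 to 10 rows; each row is the pose to reach, as a shift and turn from the pose measured when the call began, along the tool's axes at that moment; what a row does not reach only later rows make up. A row lasts 1/12 s, in which the tool goes at most 41.7 mm and 7.16 degrees, less where a joint would pass 70% of its speed; a pose out of reach is approached as far as the arm can. A call with a gripper value outside its range is refused whole. The fingers move at their own pace and stop on an object; "force" is the grip in N (left out, the last holds). Time passes only in rows, so rows that repeat a pose let the fingers close. It gives the time, the measured TCP pose, the force and the opening at its end, in the units of the state.
- robot.state(): the state, without advancing time (a new reading comes with each control period).
- eyes.snapshot(name): name is "side" or "top"; returns the picture (420x560x3 uint8, red, green, blue); there is no depth.
- eyes.camera_info(name): a dict with "intrinsics" (3x3 intrinsics, pixels), "distortion" ([k1, k2, p1, p2, k3] as OpenCV has them; the pictures are not rectified), "R" (3x3) and "t" (3): a world point X has camera coordinates R X + t. Camera axes: x right, y down, z forward; pixel columns grow to the right and rows downward; lengths in mm; the calibration is good to about 2 mm. A picture is of the moment at which its call begins. camera_info takes no time and is no camera call.
- robot.job_done(): hands the job in, once; it reports no verdict.
The state is a dict: "time_s": time; "q": joint angles; "qd": joint speeds; "tau": joint torques, N m; "tool_pos": TCP position; "ee_rot": TCP orientation; "wrist_force": force on the tool from outside, world axes, zero at the start; "torque": the same for the moment, N m; "gripper_width": finger opening in mm.
Only numpy, scipy, OpenCV 4.12 (cv2) and the standard library are available. Lean on these libraries where they do the work, as an engineer would, in place of code of your own. Each camera call takes 0.05 s, during which the arm holds its last target. There are 200 camera calls.

### The job

The watch waiting on the loading track of the small UV curing unit has just had its glass glued: roll the unit's spring-closed flap up with one fingertip on its thumb bar and hold it there, while your other fingertip pushes the watch, on its round holder, along the track under the flap until it meets the back stop. Then draw back so that the flap shuts over it. Only push: do not pick up or tip the watch, do not let the flap touch it, and leave everything else on the bench where it is.

Things in the scene. Friction and masses are not known exactly. Their poses are not given: they have to be found in the camera images.
- curer: the UV curing unit, fixed: a low grey base 315 x 76 mm whose flat top, the deck, is 40 mm above the bench; a rounded amber flap half-way along; a white control box (from x = +68 mm, 56 mm above the deck) at the far end. Origin: on the bench, under the flap's hinge, midway across. +x runs along the track into the unit (open front end at x = -165 mm), +y to the unit's left, z up.
- back_stop (a point): foot of the back stop's face, on the deck, mid-track (curer x = -20 mm). The track runs straight to it along curer x, between two fences 6 mm high and 40 mm apart inside, from x = -152 mm. A lamp head hangs over its end: front edge at x = -40 mm, underside 28 mm above the deck. The watch at home has its centre 18 mm in front of this point.
- flap_hinge (a point): middle of the flap's hinge axis, which runs across the unit (along y) at curer x = 0, 22 mm above the bench, 18 mm below the deck
- flap (a joint): angle of the flap in rad: 0 shut, growing as it rolls up and back, stop at 1.3. An amber shield with black cheeks, 59 mm wide: upright front, rounded over to a flat top 48 mm above the deck. A light damped spring shuts it by itself whenever it is let go (3 to 6 N at the thumb bar if pushed slowly); it does not stay open.
- flap_edge (a point): middle of the flap's lower front edge; shut it is 1 mm above the deck at curer x = -66 mm; it turns up and back with the flap (at 0.26 rad 18 mm above the deck, x = -59 mm; at 0.36 rad 23 mm, x = -55 mm; at 0.44 rad 27 mm, x = -51 mm). The shield is 3 mm thick there.
- thumb_bar (a point): middle of the thumb bar: a freely turning roller sleeve, 12 mm thick, sticking out sideways from the flap's right cheek, curer y = -31 to -69 mm (this point: -50). Shut, it lies 78 mm in front of and 32 mm above the hinge (14 mm above the deck). Pushed along +x it rolls up the finger and the flap opens up and back: 10 mm gives 0.24 rad (bar 32 mm above the deck), 15 mm 0.34 (38 mm), 20 mm 0.42 (43 mm).
- watch_mid (a point): centre, half-way up (6 mm above its underside), of the watch on its holder, loose, about 70 g: a round, slippery black plastic holder 36 mm across and 5 mm high with a steel watch head 32 mm across on it, 12 mm high in all. It stands on the track in front of the shut flap.
- spare_watch: another watch on the same kind of holder, 36 mm across, 12 mm high, standing on the bench to the right of the unit; origin under its centre; leave it alone
- loupe: black eye loupe, cone 32 mm across, 32 mm high, on the bench left of the unit; origin under its centre; leave it alone
- screwdriver: small screwdriver 100 mm long lying on the bench left of the unit; leave it alone
- tweezers: steel tweezers 120 mm long, 4 mm high, lying on the bench right of the unit; leave them alone
- parts_jar: small clear jar, 42 mm across, 36 mm high; leave it alone
- dust_blower: rubber dust blower, 52 mm across, 90 mm high with its nozzle up; leave it alone
- press_die: white stepped plastic die, 42 mm across, 24 mm high; leave it alone

How it is judged:
By the outcome, as a careful person would: the job done as asked, in the order asked, and still so for the second after the job is handed in, with the robot touching nothing.
It also fails if it takes over 38 s, if anything falls off the work surface, if the arm or the gripper's body presses on something with over 40 N, if the wrist force passes 120 N, or if a joint passes its speed limit or range.

## Working session

There is one attempt and no reset: what is moved stays moved. The work goes in short steps, Python scripts to look and compute and a tool call to move; the robot and the scene stay as the last step left them, time stands still between calls to the robot, and variables do not carry over. Pictures are saved under pics/ and viewed, about 8 in all and at most 12, crops included, and the job is handed in when it is done.

Besides the shell and the picture viewer there is one more tool, called after "Request:" as name(argument=value, ...), one argument or row to a line, values as JSON. jog_arm: Moves the arm, as the interface text tells. Its arguments: {"type":"object","properties":{"series":{"type":"array","items":{"type":"array","items":{"type":"array","items":{"type":"number"}}}},"force":{"type":"number"}},"required":["series"]}

```bash
ls; mkdir -p pics; python3 - <<'E'
from workcell import robot, eyes
import cv2
for n in("side","top"):
    cv2.imwrite(f"pics/{n}0.png",eyes.snapshot(n)[:,:,::-1])
    print(n,eyes.camera_info(n))
print(robot.state())
E
```

```text
pics
side {'intrinsics': array([[496.39599148,   0.        , 283.41391446],
       [  0.        , 496.39599148, 204.65371311],
       [  0.        ,   0.        ,   1.        ]]), 'distortion': array([-0.1003686,  0.       ,  0.       ,  0.       ,  0.       ]), 'R': array([[ 0.84449276, -0.53502276,  0.02413777],
       [-0.2901411 , -0.49491831, -0.81906899],
       [ 0.45016678,  0.68469447, -0.57318702]]), 't': array([-471.70190717,  224.276522  , 1281.3632917 ])}
top {'intrinsics': array([[543.9160572 ,   0.        , 283.49421882],
       [  0.        , 543.9160572 , 205.53179015],
       [  0.        ,   0.        ,   1.        ]]), 'distortion': array([0.03784127, 0.        , 0.        , 0.        , 0.        ]), 'R': array([[ 1.22287941e-03, -9.99998638e-01,  1.10867759e-03],
       [-9.84357045e-01, -1.39907824e-03, -1.76179598e-01],
       [ 1.76180909e-01, -8.75888195e-04, -9.84357415e-01]]), 't': array([   5.59928019,  555.5526135 , 1341.00976006])}
{'time_s': 0.1, 'q': array([-1.29851286,  0.41794521, -0.01029923,  1.61410172,  0.0047049 ,
        1.1107216 , -0.05298383]), 'qd': array([ 0.00096494, -0.00185618, -0.00044271, -0.00096429,  0.00212685,
       -0.00024228,  0.00131098]), 'tau': array([ 1.84319164e-03, -8.52575755e+01,  6.40127007e-01, -4.26698935e+01,
       -4.89271490e-02,  1.62711268e-02,  5.33962839e-05]), 'tool_pos': array([192.82585522, 594.17390889, 226.8737056 ]), 'ee_rot': array([ 0.24534166,  1.55682001, -0.24715273]), 'wrist_force': array([-0.45043515, -0.75715731, -0.3760648 ]), 'torque': array([-0.04615114,  0.0396511 ,  0.0026614 ]), 'gripper_width': 94.19789652512301}
```

View pics/top0.png

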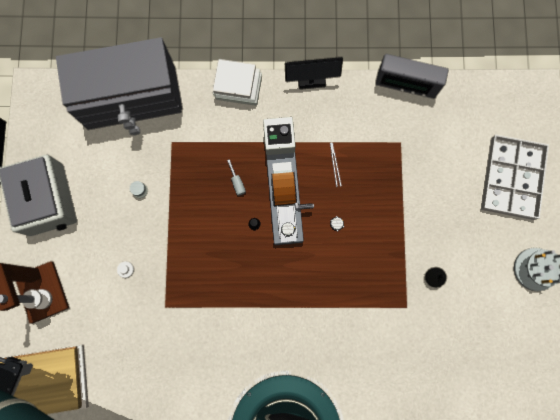

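View pics/side0.png

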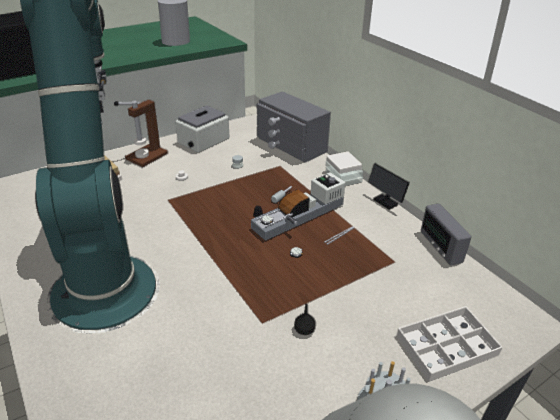

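The top view shows the curer at about (285,190), running roughly along world +x. The watch is at (288,229) and the thumb bar at about (305,207). The side view shows the same layout, with the unit at (300,210). Next I'll view enlarged crops.

```bash
python3 - <<'E'
import cv2,numpy as np
t=cv2.imread("pics/top0.png")[110:260,220:350]; s=cv2.imread("pics/side0.png")[165:255,240:360]
t=cv2.resize(t,None,fx=4,fy=4,interpolation=cv2.INTER_CUBIC)
s=cv2.resize(s,None,fx=6,fy=6,interpolation=cv2.INTER_CUBIC)
cv2.imwrite("pics/tc.png",t);cv2.imwrite("pics/sc.png",s)
E
```

```text
(no output)
```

View pics/tc.png

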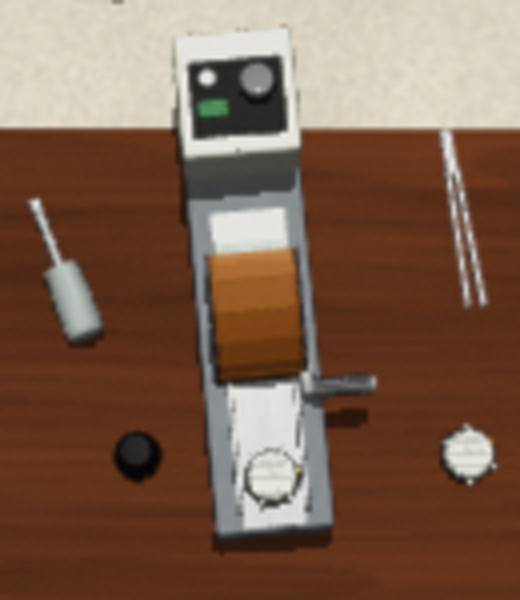

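View pics/sc.png

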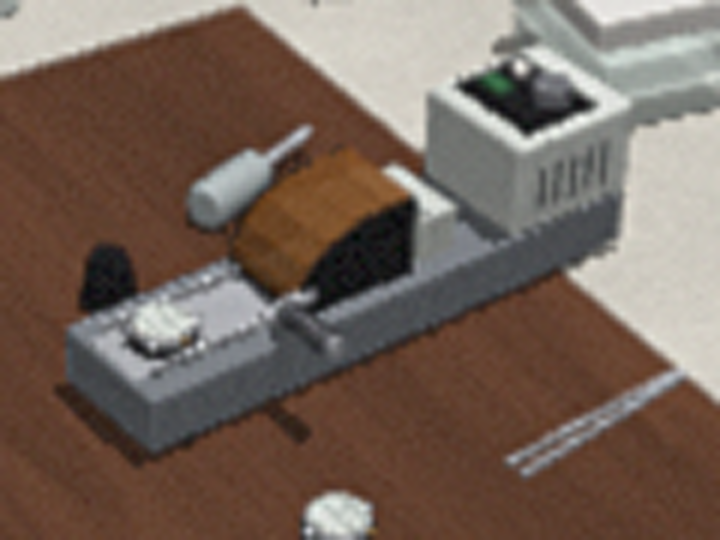

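The top crop shows the deck's front corners at (217,532) and (331,523), and its left and right edges at (190,195) and (300,200). The watch is at (272,475), and the thumb bar runs (312,386)–(375,383). The box-top corners are at (175,40), (288,30), (299,152) and (187,160). The side crop agrees: the flap is shut and the watch sits near the front of the track.

```bash
cat > h.py <<'E'
import numpy as np,cv2
from workcell import robot,eyes
from scipy.spatial.transform import Rotation as Ro
def ray(cam,uv,z):
    c=eyes.camera_info(cam);R=np.array(c["R"]);t=np.array(c["t"])
    n=cv2.undistortPoints(np.array([[uv]],float),c["intrinsics"],c["distortion"])[0,0]
    d=R.T@np.r_[n,1];o=-R.T@t
    return o+d*(z-o[2])/d[2]
def proj(cam,P):
    c=eyes.camera_info(cam)
    return cv2.projectPoints(np.array(P,float).reshape(-1,3),cv2.Rodrigues(np.array(c["R"]))[0],np.array(c["t"]),c["intrinsics"],c["distortion"])[0][:,0]
E
python3 - <<'E'
from h import *
T=lambda u,v,z:ray("top",((u+.5)/4-.5+220,(v+.5)/4-.5+110),z)
S=lambda u,v,z:ray("side",((u+.5)/6-.5+240,(v+.5)/6-.5+165),z)
fl,fr=T(217,532,40),T(331,523,40);l2,r2=T(190,195,40),T(300,200,40)
print("front",fl,fr,np.linalg.norm(fl-fr)); print(l2,r2)
for a in((fl,l2),(fr,r2)):
    d=a[1]-a[0];print("yaw",np.arctan2(d[1],d[0]))
d=fl-fr;print("yaw front",np.arctan2(-d[0],d[1]))
b=[T(*p,96) for p in((175,40),(288,30),(299,152),(187,160))]
print("box",np.round(b,1))
for a in((b[3],b[0]),(b[2],b[1])):
    d=a[1]-a[0];print("yaw",np.arctan2(d[1],d[0]),np.linalg.norm(d))
print("watch",T(272,475,52),"bar",T(312,386,54),T(375,383,54))
print("side: watch",S(163,327,52),"front",S(68,350,40),S(152,400,40),"bar end",S(330,345,54))
print("flap top",T(252,252,88),"flap edge",T(260,378,41))
print(Ro.from_rotvec(robot.state()["ee_rot"]).as_matrix().round(3))
E
```

```text
front [461.3889229   30.65998723  40.        ] [467.23239592 -41.81739368  40.        ] 72.71256369943151
[682.33988579  49.2539586   40.        ] [679.08389975 -22.60330782  40.        ]
yaw 0.08395647106824158
yaw 0.09044854760446783
yaw front 0.08045076340954838
box [[768.6  57.7  96. ]
 [775.4 -14.   96. ]
 [695.2 -20.8  96. ]
 [689.9  49.6  96. ]]
yaw 0.10283290237638723 79.12536634567155
yaw 0.08485883259130388 80.43361160485898
watch [496.32297153  -4.19511046  52.        ] bar [553.22359595 -29.65438035  54.        ] [555.22125347 -69.78055388  54.        ]
side: watch [493.39990898  -8.38519003  52.        ] front [451.52033587  12.88404134  40.        ] [466.86896175 -42.63170434  40.        ] bar end [554.79160549 -64.75281668  54.        ]
flap top [632.55216173   8.65277518  88.        ] flap edge [560.71521951   3.42105493  41.        ]
[[-0.     0.309  0.951]
 [-0.001  0.951 -0.309]
 [-1.    -0.001  0.   ]]
```

Everything agrees on one pose: curer origin about (627, 8.6) with yaw about 0.087. The bar measures −77.6 against −78 expected, and the flap edge −66.5 against −66. The watch is at curer x ≈ −132. I'll write a planner that turns finger positions in the curer frame into jog rows.

```bash
cat > plan.py <<'E'
from h import *
O=np.array([627,8.6]);PSI=.087
C=np.array([[np.cos(PSI),-np.sin(PSI)],[np.sin(PSI),np.cos(PSI)]])
def now():
    s=robot.state();M=Ro.from_rotvec(s["ee_rot"]).as_matrix();w=s["gripper_width"]
    u=C.T@M[:2,1];c=C.T@(s["tool_pos"][:2]-O);phi=np.arctan2(u[0],-u[1]);h=(w+12.5)/2
    f=8*np.cos(phi)+6.25*abs(np.sin(phi))
    print("t %.2f A %s B %s front+%.1f phi %.3f w %.1f tip z %.1f F %s"%(s["time_s"],(c+h*u).round(1),(c-h*u).round(1),f,phi,w,s["tool_pos"][2]-22,s["wrist_force"].round(1)))
    return s,M
# targets: (A x, A y, phi, finger spacing, tip z) in the curer frame
def rows(targets):
    s,M=now()
    for ax,ay,phi,sp,z in targets:
        u=np.array([np.sin(phi),-np.cos(phi)]);c=np.array([ax,ay])-sp/2*u
        P=np.r_[O+C@c,z+22];d=M.T@(P-s["tool_pos"])
        y=C@u;ty=M.T@np.r_[y,0];roll=np.arctan2(ty[2],ty[1])
        print([round(v,1) for v in d]+[round(roll,3),round(1-(sp-12.5)/94,3)],"B",(c-sp/2*u).round(1))
E
python3 -c "
from plan import *
rows([(-98,-51,1.047,102,150)])"
```

```text
t 0.10 A [-360.8  670.2] B [-402.5  572. ] front+-4.9 phi 2.741 w 94.2 tip z 204.9 F [-0.5 -0.8 -0.4]
[np.float64(55.5), np.float64(-501.9), np.float64(472.7), np.float64(1.694), 0.048] B [-186.3    0. ]
```

Request:
jog_arm(
  series=[
    [[10, -502, 473, 1.69, 0.05], [10, -502, 473, 1.69, 0.05], [10, -502, 473, 1.69, 0.05], [10, -502, 473, 1.69, 0.05], [10, -502, 473, 1.69, 0.05], [10, -502, 473, 1.69, 0.05], [10, -502, 473, 1.69, 0.05], [10, -502, 473, 1.69, 0.05], [10, -502, 473, 1.69, 0.05], [10, -502, 473, 1.69, 0.05]],
  ],
)

```text
time_s: 0.93
tool_pos: [371.2, 215.8, 221.4]
ee_rot: [1.208, 1.209, -1.209]
wrist_force: [1.4, 1.3, 0.1]
gripper_width: 89.0
```

```bash
python3 -c "
from plan import *
rows([(-98,-51,1.047,102,150)])"
```

```text
t 0.93 A [-186.3  224.3] B [-287.4  233. ] front+6.9 phi 1.485 w 89.0 tip z 199.4 F [1.4 1.3 0.1]
[np.float64(49.5), np.float64(116.2), np.float64(245.1), np.float64(0.438), 0.048] B [-186.3    0. ]
```

Request:
jog_arm(
  series=[
    [[10, 116, 245, 0.44, 0.05], [10, 116, 245, 0.44, 0.05], [20, 116, 245, 0.44, 0.05], [30, 116, 245, 0.44, 0.05], [40, 116, 245, 0.44, 0.05], [49, 116, 245, 0.44, 0.05], [49, 116, 245, 0.44, 0.05], [49, 116, 245, 0.44, 0.05], [49, 116, 245, 0.44, 0.05], [49, 116, 245, 0.44, 0.05]],
  ],
)

```text
time_s: 1.77
tool_pos: [487.2, -28.6, 172.4]
ee_rot: [1.524, 0.969, -1.525]
wrist_force: [0.1, 0.2, -0.3]
gripper_width: 89.5
```

```bash
python3 -c "
from plan import *
rows([(-100,-51,1.047,102,100),(-100,-51,1.047,102,60)])
import cv2
t=eyes.snapshot('top')[120:260,220:350,::-1];s=eyes.snapshot('side')[150:255,230:360,::-1]
cv2.imwrite('pics/a.png',np.hstack([cv2.resize(t,(520,560),interpolation=2)[:420,:400],cv2.resize(s,(520,420),interpolation=2)])[:,-800:])
cv2.imwrite('pics/a.png',np.hstack([cv2.resize(t,(390,420),interpolation=2),cv2.resize(s[:,:100],(400,420),interpolation=2)]))
"
```

```text
t 1.77 A [-98.4 -50.5] B [-186.6    0.7] front+9.4 phi 1.045 w 89.5 tip z 150.4 F [ 0.1  0.2 -0.3]
[np.float64(50.4), np.float64(-1.1), np.float64(1.3), np.float64(-0.002), 0.048] B [-188.3    0. ]
[np.float64(90.4), np.float64(-1.1), np.float64(1.3), np.float64(-0.002), 0.048] B [-188.3    0. ]
```

View pics/a.png

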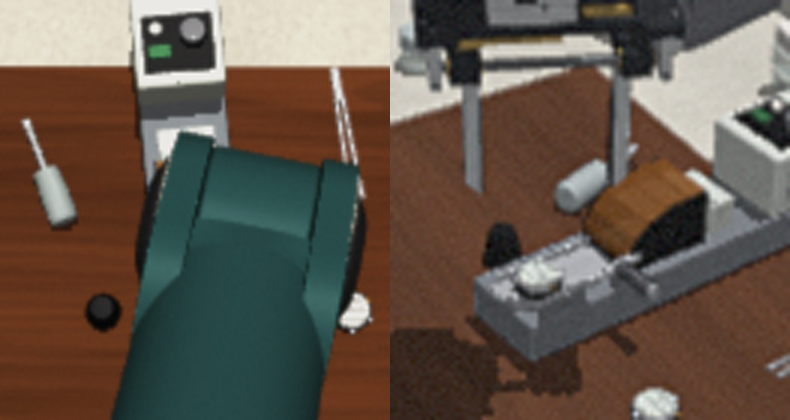

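The arm hides the unit from above, but the side view still shows both fingers (tips at about (478,190) and (615,185)) over the unit, with nothing moved. I'm going down in front of the bar and behind the watch.

Request:
jog_arm(
  series=[
    [[20, -1, 1, 0, 0.05], [45, -1, 1, 0, 0.05], [70, -1, 1, 0, 0.05], [90, -1, 1, 0, 0.05], [98, -1, 1, 0, 0.05], [102, -1, 1, 0, 0.05], [104, -1, 1, 0, 0.05], [106, -1, 1, 0, 0.05], [107, -1, 1, 0, 0.05], [107, -1, 1, 0, 0.05]],
  ],
)

```text
time_s: 2.7
tool_pos: [486.4, -28.2, 66.4]
ee_rot: [1.525, 0.969, -1.522]
wrist_force: [0.7, 0.4, 0.0]
gripper_width: 89.2
```

```bash
python3 -c "
from plan import *
rows([(-100+2.7*i,-51,1.047,102,43) for i in range(1,11)])
s=eyes.snapshot('side')[165:255,230:350,::-1]
cv2.imwrite('pics/b.png',cv2.resize(s,None,fx=6,fy=6,interpolation=2))
"
```

```text
t 2.70 A [-99.3 -49.9] B [-187.3    1. ] front+9.4 phi 1.047 w 89.2 tip z 44.4 F [0.7 0.4 0. ]
[np.float64(1.4), np.float64(2.1), np.float64(-0.0), np.float64(-0.0), 0.048] B [-185.6    0. ]
[np.float64(1.4), np.float64(4.5), np.float64(-1.4), np.float64(-0.0), 0.048] B [-182.9    0. ]
[np.float64(1.4), np.float64(6.8), np.float64(-2.7), np.float64(-0.0), 0.048] B [-180.2    0. ]
[np.float64(1.4), np.float64(9.1), np.float64(-4.1), np.float64(-0.0), 0.048] B [-177.5    0. ]
[np.float64(1.4), np.float64(11.5), np.float64(-5.4), np.float64(-0.0), 0.048] B [-174.8    0. ]
[np.float64(1.4), np.float64(13.8), np.float64(-6.8), np.float64(-0.0), 0.048] B [-172.1    0. ]
[np.float64(1.4), np.float64(16.1), np.float64(-8.1), np.float64(-0.0), 0.048] B [-169.4    0. ]
[np.float64(1.4), np.float64(18.5), np.float64(-9.5), np.float64(-0.0), 0.048] B [-166.7    0. ]
[np.float64(1.4), np.float64(20.8), np.float64(-10.8), np.float64(-0.0), 0.048] B [-164.    0.]
[np.float64(1.4), np.float64(23.2), np.float64(-12.2), np.float64(-0.0), 0.048] B [-161.3    0. ]
```

View pics/b.png

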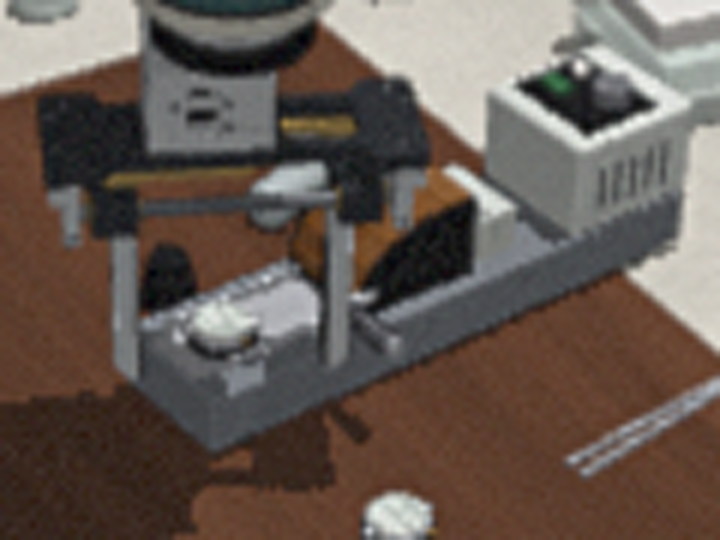

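The side view shows finger A at (335,360), just in front of the bar at (380,325). Finger B is at (127,375), behind the watch at (222,328). I'm rolling the flap up now.

Request:
jog_arm(
  series=[
    [[1.4, 2, 0, 0, 0.05], [1.4, 4.5, -1.4, 0, 0.05], [1.4, 6.8, -2.7, 0, 0.05], [1.4, 9.1, -4.1, 0, 0.05], [1.4, 11.5, -5.4, 0, 0.05], [1.4, 13.8, -6.8, 0, 0.05], [1.4, 16.1, -8.1, 0, 0.05], [1.4, 18.5, -9.5, 0, 0.05], [1.4, 20.8, -10.8, 0, 0.05], [1.4, 23.2, -12.2, 0, 0.05]],
  ],
)

```text
time_s: 3.58
tool_pos: [512.7, -27.0, 64.9]
ee_rot: [1.524, 0.97, -1.523]
wrist_force: [-4.7, 0.1, 0.3]
gripper_width: 89.3
```

```bash
python3 -c "
from plan import *
rows([(-73+.3*i,-51,1.047-.03*i,51/np.cos(1.047-.03*i),43) for i in range(1,11)])
s=eyes.snapshot('side')[165:255,230:350,::-1]
cv2.imwrite('pics/c.png',cv2.resize(s,None,fx=6,fy=6,interpolation=2))
"
```

```text
t 3.58 A [-72.9 -51. ] B [-1.611e+02 -1.000e-01] front+9.4 phi 1.047 w 89.3 tip z 42.9 F [-4.7  0.1  0.3]
[np.float64(-0.1), np.float64(2.6), np.float64(-1.6), np.float64(0.03), np.float64(0.101)] B [-155.2    0. ]
[np.float64(-0.1), np.float64(5.2), np.float64(-3.0), np.float64(0.06), np.float64(0.149)] B [-149.6    0. ]
[np.float64(-0.1), np.float64(7.5), np.float64(-4.4), np.float64(0.09), np.float64(0.191)] B [-144.5    0. ]
[np.float64(-0.1), np.float64(9.7), np.float64(-5.7), np.float64(0.12), np.float64(0.229)] B [-139.8    0. ]
[np.float64(-0.1), np.float64(11.7), np.float64(-6.8), np.float64(0.15), np.float64(0.263)] B [-135.4    0. ]
[np.float64(-0.1), np.float64(13.6), np.float64(-7.9), np.float64(0.18), np.float64(0.295)] B [-131.3    0. ]
[np.float64(-0.1), np.float64(15.4), np.float64(-9.0), np.float64(0.21), np.float64(0.323)] B [-127.5    0. ]
[np.float64(-0.1), np.float64(17.1), np.float64(-9.9), np.float64(0.24), np.float64(0.349)] B [-123.9    0. ]
[np.float64(-0.1), np.float64(18.7), np.float64(-10.9), np.float64(0.27), np.float64(0.372)] B [-120.5    0. ]
[np.float64(-0.0), np.float64(20.2), np.float64(-11.7), np.float64(0.3), np.float64(0.394)] B [-117.2    0. ]
```

View pics/c.png

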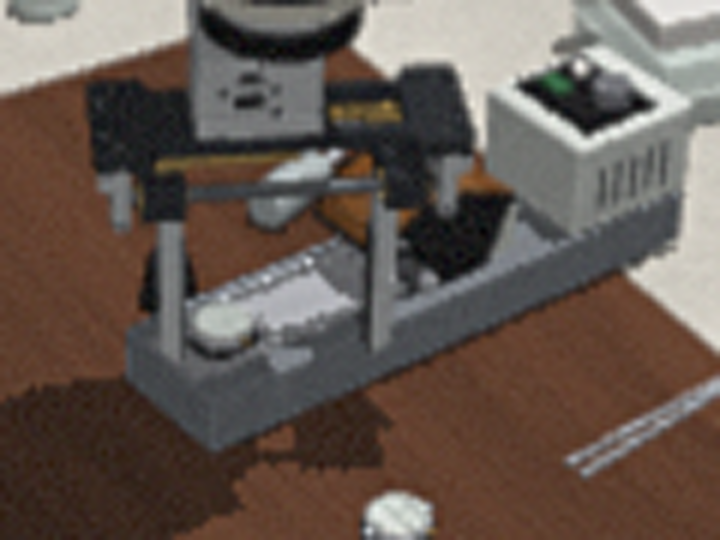

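The flap is rolled up about 0.42 rad, with finger A (380,345) under the bar and 4.7 N on the wrist. The watch hasn't moved, at (222,328), and finger B is right behind it. Next I swing B forward while A holds.

Request:
jog_arm(
  series=[
    [[0, 1.3, -0.8, 0.015, 0.075], [0, 2.6, -1.6, 0.03, 0.1], [0, 3.9, -2.3, 0.045, 0.125], [0, 5.2, -3, 0.06, 0.149], [0, 6.3, -3.7, 0.075, 0.17], [0, 7.5, -4.4, 0.09, 0.191], [0, 8.6, -5, 0.105, 0.21], [0, 9.7, -5.7, 0.12, 0.229], [0, 10.7, -6.3, 0.135, 0.246], [0, 11.7, -6.8, 0.15, 0.263]],
  ],
  force=30,
)

```text
time_s: 4.47
tool_pos: [526.8, -25.7, 65.0]
ee_rot: [1.629, 0.87, -1.627]
wrist_force: [-2.3, 1.3, 0.2]
gripper_width: 69.9
```

```bash
python3 -c "
from plan import *
rows([(-71.5+.15*i,-51-.2*i,.897-.02*i,(51+.2*i)/np.cos(.897-.02*i),43) for i in range(1,11)])
"
```

```text
t 4.47 A [-70.6 -51.2] B [-134.9    0.3] front+9.9 phi 0.895 w 69.9 tip z 43.0 F [-2.3  1.3  0.2]
[np.float64(0.0), np.float64(0.6), np.float64(-0.3), np.float64(0.018), np.float64(0.281)] B [-132.9    0. ]
[np.float64(0.0), np.float64(1.6), np.float64(-1.0), np.float64(0.038), np.float64(0.298)] B [-130.5   -0. ]
[np.float64(0.0), np.float64(2.6), np.float64(-1.7), np.float64(0.058), np.float64(0.313)] B [-128.3   -0. ]
[np.float64(0.0), np.float64(3.6), np.float64(-2.4), np.float64(0.078), np.float64(0.328)] B [-126.1   -0. ]
[np.float64(0.0), np.float64(4.5), np.float64(-3.0), np.float64(0.098), np.float64(0.341)] B [-124.    0.]
[np.float64(0.0), np.float64(5.4), np.float64(-3.6), np.float64(0.118), np.float64(0.354)] B [-121.9    0. ]
[np.float64(0.0), np.float64(6.3), np.float64(-4.2), np.float64(0.138), np.float64(0.366)] B [-120.    0.]
[np.float64(0.0), np.float64(7.2), np.float64(-4.7), np.float64(0.158), np.float64(0.377)] B [-118.    0.]
[np.float64(0.0), np.float64(8.1), np.float64(-5.3), np.float64(0.178), np.float64(0.388)] B [-116.2   -0. ]
[np.float64(0.0), np.float64(8.9), np.float64(-5.8), np.float64(0.198), np.float64(0.398)] B [-114.4    0. ]
```

Request:
jog_arm(
  series=[
    [[0, 0.6, -0.3, 0.018, 0.281], [0, 1.6, -1, 0.038, 0.298], [0, 2.6, -1.7, 0.058, 0.313], [0, 3.6, -2.4, 0.078, 0.328], [0, 4.5, -3, 0.098, 0.341], [0, 5.4, -3.6, 0.118, 0.354], [0, 6.3, -4.2, 0.138, 0.366], [0, 7.2, -4.7, 0.158, 0.377], [0, 8.1, -5.3, 0.178, 0.388], [0, 8.9, -5.8, 0.198, 0.398]],
  ],
)

```text
time_s: 5.3
tool_pos: [537.6, -25.8, 65.1]
ee_rot: [1.763, 0.726, -1.761]
wrist_force: [-2.3, 1.3, -0.4]
gripper_width: 56.7
```

```bash
python3 -c "
from plan import *
rows([(-69.5+.2*i,-53-.2*i,.697-.025*i,(53+.2*i)/np.cos(.697-.025*i),43) for i in range(1,11)])
s=eyes.snapshot('side')[165:255,230:350,::-1]
cv2.imwrite('pics/d.png',cv2.resize(s,None,fx=6,fy=6,interpolation=2))
"
```

```text
t 5.30 A [-69.9 -53.1] B [-114.2    0. ] front+10.1 phi 0.695 w 56.7 tip z 43.1 F [-2.3  1.3 -0.4]
[np.float64(0.1), np.float64(1.1), np.float64(-1.2), np.float64(0.023), np.float64(0.41)] B [-111.6    0. ]
[np.float64(0.1), np.float64(1.9), np.float64(-2.0), np.float64(0.048), np.float64(0.421)] B [-109.4    0. ]
[np.float64(0.1), np.float64(2.7), np.float64(-2.9), np.float64(0.073), np.float64(0.431)] B [-107.3   -0. ]
[np.float64(0.1), np.float64(3.5), np.float64(-3.7), np.float64(0.098), np.float64(0.441)] B [-105.3    0. ]
[np.float64(0.1), np.float64(4.3), np.float64(-4.4), np.float64(0.123), np.float64(0.45)] B [-103.3    0. ]
[np.float64(0.1), np.float64(5.1), np.float64(-5.2), np.float64(0.148), np.float64(0.458)] B [-101.3    0. ]
[np.float64(0.1), np.float64(5.8), np.float64(-6.0), np.float64(0.173), np.float64(0.465)] B [-99.4   0. ]
[np.float64(0.1), np.float64(6.6), np.float64(-6.7), np.float64(0.198), np.float64(0.472)] B [-97.5   0. ]
[np.float64(0.1), np.float64(7.3), np.float64(-7.4), np.float64(0.223), np.float64(0.478)] B [-95.7   0. ]
[np.float64(0.1), np.float64(8.0), np.float64(-8.1), np.float64(0.248), np.float64(0.484)] B [-93.9   0. ]
```

View pics/d.png

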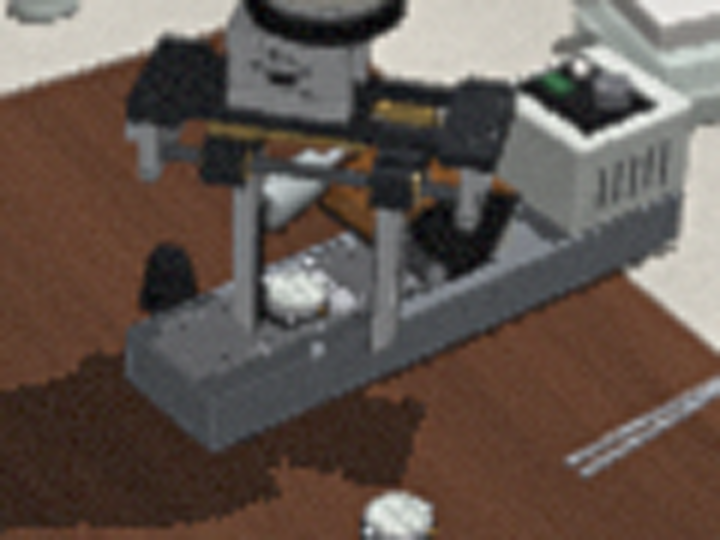

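The watch, at (297,295), is flat and moving along the track with B behind it. The flap is well up. Carrying on.

Request:
jog_arm(
  series=[
    [[0, 1.1, -1.2, 0.023, 0.41], [0, 1.9, -2, 0.048, 0.421], [0, 2.7, -2.9, 0.073, 0.431], [0, 3.5, -3.7, 0.098, 0.441], [0, 4.3, -4.4, 0.123, 0.45], [0, 5.1, -5.2, 0.148, 0.458], [0, 5.8, -6, 0.173, 0.465], [0, 6.6, -6.7, 0.198, 0.472], [0, 7.3, -7.4, 0.223, 0.478], [0, 8, -8.1, 0.248, 0.484]],
  ],
)

```text
time_s: 6.18
tool_pos: [549.2, -25.8, 65.1]
ee_rot: [1.924, 0.522, -1.921]
wrist_force: [-2.5, 0.6, -0.0]
gripper_width: 48.5
```

```bash
python3 -c "
from plan import *
rows([(-67.5+.1*i,-55-.2*i,.447-.027*i,(55+.2*i)/np.cos(.447-.027*i),43) for i in range(1,11)])
"
```

```text
t 6.18 A [-67.4 -55. ] B [-93.5   0. ] front+9.9 phi 0.443 w 48.5 tip z 43.1 F [-2.5  0.6 -0. ]
[np.float64(0.1), np.float64(0.4), np.float64(-0.6), np.float64(0.023), np.float64(0.49)] B [-92.1   0. ]
[np.float64(0.1), np.float64(0.9), np.float64(-1.4), np.float64(0.05), np.float64(0.495)] B [-90.3   0. ]
[np.float64(0.1), np.float64(1.4), np.float64(-2.2), np.float64(0.077), np.float64(0.5)] B [-88.5   0. ]
[np.float64(0.1), np.float64(1.9), np.float64(-3.0), np.float64(0.104), np.float64(0.504)] B [-86.8   0. ]
[np.float64(0.1), np.float64(2.3), np.float64(-3.8), np.float64(0.131), np.float64(0.507)] B [-85.1   0. ]
[np.float64(0.1), np.float64(2.8), np.float64(-4.6), np.float64(0.158), np.float64(0.51)] B [-83.4   0. ]
[np.float64(0.1), np.float64(3.3), np.float64(-5.3), np.float64(0.185), np.float64(0.512)] B [-81.7   0. ]
[np.float64(0.1), np.float64(3.8), np.float64(-6.1), np.float64(0.212), np.float64(0.514)] B [-80.   0.]
[np.float64(0.1), np.float64(4.2), np.float64(-6.8), np.float64(0.239), np.float64(0.516)] B [-78.4   0. ]
[np.float64(0.1), np.float64(4.7), np.float64(-7.6), np.float64(0.266), np.float64(0.517)] B [-76.7   0. ]
```

Request:
jog_arm(
  series=[
    [[0, 0.4, -0.6, 0.023, 0.49], [0, 0.9, -1.4, 0.05, 0.495], [0, 1.4, -2.2, 0.077, 0.5], [0, 1.9, -3, 0.104, 0.504], [0, 2.3, -3.8, 0.131, 0.507], [0, 2.8, -4.6, 0.158, 0.51], [0, 3.3, -5.3, 0.185, 0.512], [0, 3.8, -6.1, 0.212, 0.514], [0, 4.2, -6.8, 0.239, 0.516], [0, 4.7, -7.6, 0.266, 0.517]],
  ],
)

```text
time_s: 7.02
tool_pos: [558.2, -26.0, 65.1]
ee_rot: [2.083, 0.274, -2.08]
wrist_force: [-2.4, 1.4, -0.7]
gripper_width: 45.4
```

```bash
python3 -c "
from plan import *
rows([(-66.5+.2*i,-57,.177-.015*i,57/np.cos(.177-.015*i),43) for i in range(1,11)])
s=eyes.snapshot('side')[165:255,230:350,::-1]
cv2.imwrite('pics/e.png',cv2.resize(s,None,fx=6,fy=6,interpolation=2))
"
```

```text
t 7.02 A [-66.5 -57. ] B [-76.5  -0. ] front+9.0 phi 0.175 w 45.4 tip z 43.1 F [-2.4  1.4 -0.7]
[np.float64(0.1), np.float64(0.1), np.float64(-0.6), np.float64(0.013), np.float64(0.519)] B [-75.6   0. ]
[np.float64(0.1), np.float64(0.2), np.float64(-1.2), np.float64(0.028), np.float64(0.52)] B [-74.5   0. ]
[np.float64(0.1), np.float64(0.3), np.float64(-1.8), np.float64(0.043), np.float64(0.521)] B [-73.5   0. ]
[np.float64(0.1), np.float64(0.4), np.float64(-2.4), np.float64(0.058), np.float64(0.522)] B [-72.4   0. ]
[np.float64(0.1), np.float64(0.5), np.float64(-3.1), np.float64(0.073), np.float64(0.523)] B [-71.3   0. ]
[np.float64(0.1), np.float64(0.6), np.float64(-3.7), np.float64(0.088), np.float64(0.524)] B [-70.3   0. ]
[np.float64(0.1), np.float64(0.8), np.float64(-4.3), np.float64(0.103), np.float64(0.525)] B [-69.2   0. ]
[np.float64(0.1), np.float64(0.9), np.float64(-4.9), np.float64(0.118), np.float64(0.526)] B [-68.2   0. ]
[np.float64(0.1), np.float64(1.0), np.float64(-5.5), np.float64(0.133), np.float64(0.526)] B [-67.1   0. ]
[np.float64(0.1), np.float64(1.1), np.float64(-6.2), np.float64(0.148), np.float64(0.526)] B [-66.   0.]
```

View pics/e.png

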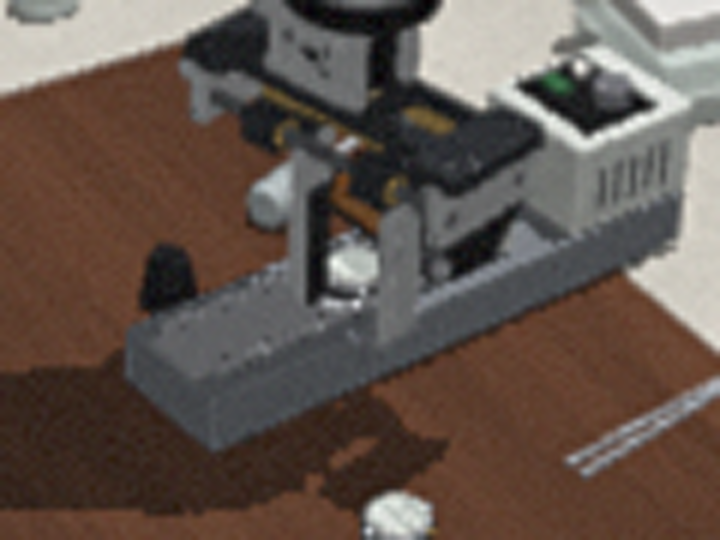

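The watch, at (353,270), is passing under the raised flap and still flat. Continuing toward home.

Request:
jog_arm(
  series=[
    [[0, 0.1, -0.6, 0.013, 0.519], [0, 0.2, -1.2, 0.028, 0.52], [0, 0.3, -1.8, 0.043, 0.521], [0, 0.4, -2.4, 0.058, 0.522], [0, 0.5, -3.1, 0.073, 0.523], [0, 0.6, -3.7, 0.088, 0.524], [0, 0.8, -4.3, 0.103, 0.525], [0, 0.9, -4.9, 0.118, 0.525], [0, 1, -5.5, 0.133, 0.525], [0, 1.1, -6.2, 0.148, 0.525]],
  ],
)

```text
time_s: 7.9
tool_pos: [564.7, -25.5, 65.1]
ee_rot: [2.166, 0.119, -2.163]
wrist_force: [-2.9, 2.3, 0.5]
gripper_width: 44.4
```

```bash
python3 -c "
from plan import *
rows([(-64.5+.25*i,-57,.027,57,43) for i in range(0,11,5)])
"
```

```text
t 7.90 A [-64.3 -57. ] B [-65.7  -0.1] front+8.1 phi 0.023 w 44.4 tip z 43.1 F [-2.9  2.3  0.5]
[np.float64(0.1), np.float64(-0.0), np.float64(0.3), np.float64(-0.004), 0.527] B [-66.  -0.]
[np.float64(0.1), np.float64(0.0), np.float64(-1.0), np.float64(-0.004), 0.527] B [-64.8  -0. ]
[np.float64(0.1), np.float64(0.0), np.float64(-2.2), np.float64(-0.004), 0.527] B [-63.5  -0. ]
```

Request:
jog_arm(
  series=[
    [[0, 0, -0.4, 0, 0.527], [0, 0, -0.7, 0, 0.527], [0, 0, -1, 0, 0.527], [0, 0, -1.3, 0, 0.527], [0, 0, -1.6, 0, 0.527], [0, 0, -1.6, 0, 0.527]],
  ],
)

```text
time_s: 8.4
tool_pos: [565.7, -25.4, 64.9]
ee_rot: [2.165, 0.12, -2.165]
wrist_force: [-6.6, 0.1, 1.7]
gripper_width: 44.8
```

```bash
python3 -c "
from plan import *
now()"
```

```text
t 8.40 A [-63.4 -57.2] B [-64.7   0. ] front+8.1 phi 0.023 w 44.8 tip z 42.9 F [-6.6  0.1  1.7]
```

Request:
jog_arm(
  series=[
    [[0, 0, -0.9, 0, 0.527], [0, 0, -1.2, 0, 0.527], [0, 0, -1.4, 0, 0.527], [0, 0, -1.4, 0, 0.527]],
  ],
)

```text
time_s: 8.73
tool_pos: [566.0, -25.4, 64.6]
ee_rot: [2.163, 0.12, -2.167]
wrist_force: [-9.2, 0.7, 3.3]
gripper_width: 43.9
```

```bash
python3 -c "
from plan import *
now()
s=eyes.snapshot('side')[165:255,230:350,::-1]
cv2.imwrite('pics/f.png',cv2.resize(s,None,fx=6,fy=6,interpolation=2))
"
```

```text
t 8.73 A [-63.  -56.8] B [-64.4  -0.4] front+8.1 phi 0.023 w 43.9 tip z 42.6 F [-9.2  0.7  3.3]
```

View pics/f.png

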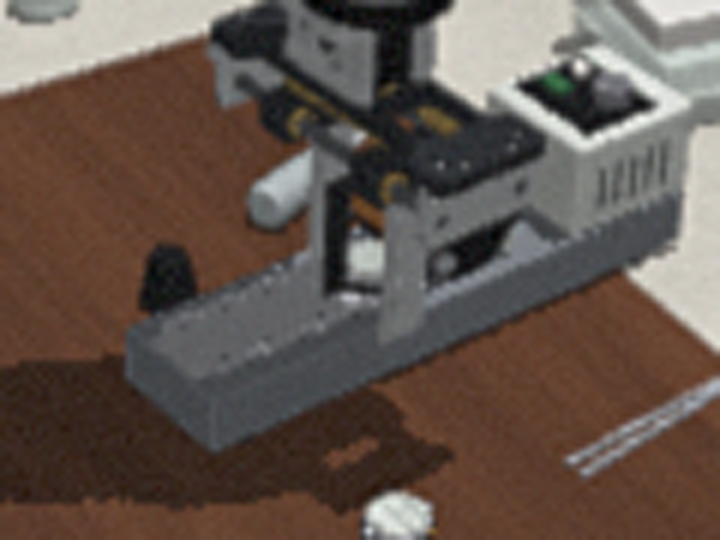

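The force rose to 9 N while the arm hardly advanced. Finger B's front is at −56.3, against −56 expected at home, so the watch is on the back stop at (365,258), upright and under the raised flap. I'll draw back straight and gently so the flap follows the bar finger down.

Request:
jog_arm(
  series=[
    [[0, 0, 1, 0, 0.527], [0, 0, 3, 0, 0.527], [0, 0, 5.5, 0, 0.527], [0, 0, 8, 0, 0.527], [0, 0, 10.5, 0, 0.527], [0, 0, 13, 0, 0.527], [0, 0, 15.5, 0, 0.527], [0, 0, 18, 0, 0.527], [0, 0, 20.5, 0, 0.527], [0, 0, 23, 0, 0.527]],
  ],
)

```text
time_s: 9.62
tool_pos: [542.8, -28.0, 64.6]
ee_rot: [2.163, 0.12, -2.167]
wrist_force: [-2.7, 0.8, -0.2]
gripper_width: 44.6
```

Request:
jog_arm(
  series=[
    [[0, 0, 2, 0, 0.527], [0, 0, 4, 0, 0.527], [0, 0, 6, 0, 0.527], [0, 0, 8, 0, 0.527], [0, 0, 12, 0, 0.527], [0, 0, 18, 0, 0.527], [0, 0, 26, 0, 0.527], [0, 0, 36, 0, 0.527], [0, 0, 46, 0, 0.527], [0, 0, 52, 0, 0.527]],
  ],
)

```text
time_s: 10.45
tool_pos: [489.5, -33.9, 64.7]
ee_rot: [2.162, 0.12, -2.168]
wrist_force: [0.9, 0.4, 0.5]
gripper_width: 44.2
```

```bash
python3 -c "
from plan import *
now()"
```

```text
t 10.45 A [-140.   -58.7] B [-141.3   -2.1] front+8.1 phi 0.023 w 44.2 tip z 42.7 F [0.9 0.4 0.5]
```

Contact is gone, so I'm lifting clear and backing off to get a view from above.

Request:
jog_arm(
  series=[
    [[-20, 0, 4, 0, 0.527], [-50, 0, 10, 0, 0.527], [-85, 0, 20, 0, 0.527], [-120, 0, 40, 0, 0.527], [-140, 0, 70, 0, 0.527], [-150, -20, 90, 0, 0.527], [-150, -60, 100, 0, 0.527], [-150, -100, 100, 0, 0.527], [-150, -140, 100, 0, 0.527], [-150, -170, 100, 0, 0.527]],
  ],
)

```text
time_s: 11.28
tool_pos: [370.4, 125.5, 215.5]
ee_rot: [2.165, 0.125, -2.169]
wrist_force: [1.5, 0.2, -0.1]
gripper_width: 44.8
```

Request:
jog_arm(
  series=[
    [[0, -40, 0, 0, 0.527], [0, -80, 0, 0, 0.527], [0, -120, 0, 0, 0.527], [0, -160, 0, 0, 0.527], [0, -200, 0, 0, 0.527], [0, -200, 0, 0, 0.527]],
  ],
)

```text
time_s: 11.78
tool_pos: [346.2, 330.5, 216.0]
ee_rot: [2.161, 0.133, -2.165]
wrist_force: [-1.0, -0.2, -0.1]
gripper_width: 44.5
```

```bash
python3 -c "
from plan import *
now()
t=eyes.snapshot('top')[110:260,220:350,::-1];s=eyes.snapshot('side')[165:255,240:340,::-1]
cv2.imwrite('pics/g.png',np.hstack([cv2.resize(t,(364,420),interpolation=2),cv2.resize(s,(430,420),interpolation=2)]))
"
```

```text
t 11.78 A [-250.9  316.6] B [-252.6  373.6] front+8.2 phi 0.031 w 44.5 tip z 194.0 F [-1.  -0.2 -0.1]
```

View pics/g.png

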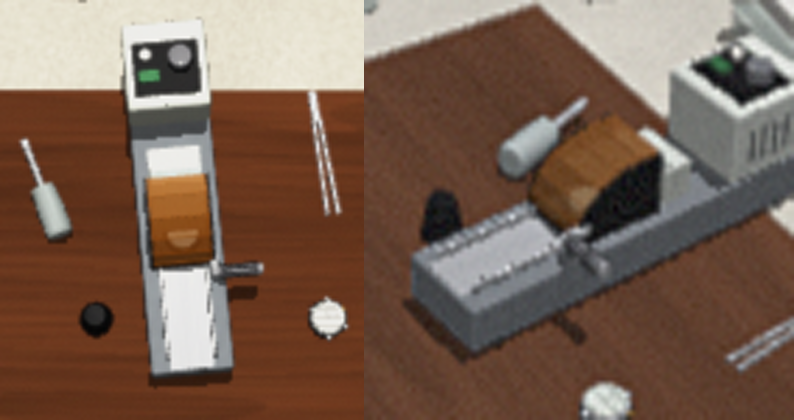

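The flap is shut and the track is empty. The watch shows through the amber shield at about (182,240), and the neighbouring items look unmoved. One numeric check on the seating before handing in.

```bash
python3 -c "
from plan import *
for x in (-58,-54,-50,-46,-41):
    P=np.r_[O+C@np.array([x,0]),52];p=proj('top',P)[0];print(x,((p-[220,110])/.357).round(1))
t=eyes.snapshot('top').astype(int)
print(t[186:208,283:288].mean(1).round().tolist())
a=cv2.imread('pics/top0.png')[:,:,::-1].astype(int)
for n,(r0,r1,c0,c1) in dict(spare=(215,235,325,350),loupe=(215,232,245,262),driver=(155,200,220,248),tweez=(135,195,325,345)).items():
    print(n,abs(t-a)[r0:r1,c0:c1].mean().round(2))
"
```

```text
-58 [180.9 252.3]
-54 [180.5 248. ]
-50 [180.2 243.8]
-46 [179.8 239.5]
-41 [179.3 234.1]
[[164.0, 98.0, 41.0], [146.0, 82.0, 28.0], [140.0, 78.0, 26.0], [139.0, 78.0, 25.0], [139.0, 77.0, 26.0], [140.0, 79.0, 28.0], [153.0, 97.0, 47.0], [167.0, 113.0, 65.0], [156.0, 101.0, 51.0], [151.0, 103.0, 59.0], [151.0, 105.0, 63.0], [146.0, 99.0, 59.0], [120.0, 69.0, 29.0], [110.0, 56.0, 15.0], [103.0, 52.0, 13.0], [84.0, 47.0, 16.0], [86.0, 48.0, 16.0], [98.0, 54.0, 16.0], [52.0, 35.0, 23.0], [79.0, 78.0, 78.0], [129.0, 129.0, 128.0], [228.0, 228.0, 227.0]]
spare 8.14
loupe 4.88
driver 7.18
tweez 8.35
```

```bash
python3 -c "
from workcell import robot
print(robot.job_done())"
```

```text
the job is handed in; nothing more can be done
None
```

The watch is in the curing unit against the back stop, the flap is shut over it, and the job is handed in at about 12 s of the 38 s allowed. One fingertip rolled the flap up by its thumb bar and held it. The other pushed the watch along the track, and then I drew straight back and moved the arm away.

**At the stop:** the wrist force rose from 3 to 9 N while the arm hardly moved. The pushing finger's front was at x = −56.3 mm, against −56 mm expected with the watch at home.

**After drawing back:**
- **Flap and watch:** the pictures show the flap shut and the track empty. The watch's rear edge, seen through the amber, is at x ≈ −53.5 mm against −54 mm expected. The shield and lamp head hide the rest of it.
- **Other items:** the screwdriver, loupe, tweezers and spare watch look unmoved. A before/after pixel comparison around them gave a mean difference of 5–8 grey levels. I put that down to image noise and did not check further. The jar, blower and die were not re-checked, but the arm never went down near them.
- **Contact:** no check failed. The flap edge should have stayed well above the watch, but I judged that from the geometry and side pictures, as I had no direct contact measurement there.

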